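Set up a pipetting station round a rack of sample vials

TASK

Set up the pipetting station round the blue vial rack, which stays where it stands: put the tip box to the right of the rack, lined up in one straight row with it (long sides parallel, lid hinge to the back), the beaker for used tips straight behind the middle of the tip box, and the small bottle to the left of the rack, level with the rack's middle; leave about 3 cm of clear space between each of them and its neighbour. Lay the pipette in the two notches of its rest, centred on the rest. Left, right and behind are as you see them from the robot, square to the rack; do not shift the rack or the septa jar.

Things in the scene. Friction and masses are not known exactly. Their poses are not given: they have to be found in the camera images.
- vial_rack: Anchor of the layout: blue rack (grid of cells) in the middle front of the bench holding six 2 ml vials (an empty rack far back is background), 53 mm deep (x) x 108 mm long (y) x 22 mm high; vial caps reach 36 mm. Loose, 0.3 kg, stays where it is. Origin: centre of its underside. Its x axis points away from the robot (behind), its y axis to the robot's left, within 0.12 rad.
- tip_box_center (a point): Tip box at the right front end of the bench (one far back on the left is background): dark box with clear lid (shut, does not open), 68 (x) x 116 (y) x 70 mm high, 0.11 kg; grasp across the 68 mm. Point: its centre, 35 mm above its underside. Its x axis points to the lid-hinge side, its y axis along its long side. At the start the hinge side looks roughly to the robot's left.
- bottle_center (a point): Small bottle: round lab bottle with screw cap, 56 mm in diameter, 108 mm high, 0.18 kg; straight body up to 70 mm, cap 42 mm wide from 86 mm up. The only bottle standing in front of the large instrument (bigger bottles stand further left). Point: on its axis, half-way up, 54 mm above its underside.
- beaker_center (a point): Beaker for used tips: empty open beaker of clear plastic, round, 57 mm in outer diameter at the rim (52 mm at the foot), 68 mm high, 0.04 kg, rigid. Point: on its axis, half-way up, 34 mm above its underside.
- pipette_center (a point): Pipette lying beside its rest at the left front, nozzle away from the robot (one further back is background), 236 mm long (y), 0.085 kg; can be held across its width like a bar 30 mm wide (x), 30 mm high and 206 mm long, with the plunger beyond its +y end. Point: the centre of that bar, 15 mm above its underside, near the centre of mass.
- pipette_rest: Pipette rest, fixed, left front: white base plate 74 (x) x 120 mm (y), 6 mm high, two uprights 10 mm thick at y = +45 and -45 mm, each with a notch 46 mm wide, floor 30 mm and prongs 48 mm above the bench. Origin: middle of the base, on the bench. The pipette lies along its y axis, either way round, in both notches, its point 45 mm above the bench; 80 mm are free between the uprights for fingers.
- septa_jar_center (a point): Septa jar, a bystander: squat round jar with screw lid, 45 mm in diameter, 45 mm high, loose; not to be moved. Point: on its axis, half-way up. (It, the bottle and the beaker start in any order behind the rack or at the right end; behind them the large instrument's face, with a door handle, rises at about x = 0.685 m: keep wrist and gripper clear of it.)
Mind the look-alikes: they are no part of the job. Of the things like the part that bears beaker_center, leave any that is orange; of the rest the larger one is meant.

How it is judged:
At the end, for the whole second after the job is handed in: Clear gaps rack-tip box, tip box-beaker and rack-bottle 30 mm +- 13; centres in line +- 13 mm (rack's frame; beaker: tip box's frame, hinge side); tip box parallel within 0.18 rad; all three upright on the bench; pipette in both notches, within 15 mm of the rest's middle; all at rest (x of tip_box_center in the frame of vial_rack between -0.013 and 0.013 m and y of tip_box_center in the frame of vial_rack between -0.155 and -0.129 m and angle between the x axis of tip_box_center and the x axis of vial_rack, either way round below 0.18 rad and x of beaker_center in the frame of tip_box_center between 0.0795 and 0.1055 m and y of beaker_center in the frame of tip_box_center between -0.013 and 0.013 m and x of bottle_center in the frame of vial_rack between -0.013 and 0.013 m and y of bottle_center in the frame of vial_rack between 0.099 and 0.125 m and x of pipette_center in the frame of pipette_rest between -0.01 and 0.01 m and y of pipette_center in the frame of pipette_rest between -0.015 and 0.015 m and z of pipette_center in the frame of pipette_rest between 0.04 and 0.05 m and angle between the y axis of pipette_center and the y axis of pipette_rest, either way round below 0.2 rad and height (world z) of tip_box_center below 0.041 m and angle between each of tip_box_center, bottle_center, beaker_center's own z axis and vertical below 0.1 rad and height (world z) of bottle_center below 0.06 m and height (world z) of beaker_center below 0.04 m and angle between pipette_center's own z axis and vertical below 0.15 rad and linear speed of each of tip_box, bottle, beaker, pipette below 0.02 m/s); the robot touches nothing.
It fails at once if the vial rack is shifted by more than 20 mm (distance of vial_rack from where it was at the start of the episode above 0.02 m).
It fails at once if the septa jar is shifted by more than 20 mm (distance of septa_jar_center from where it was at the start of the episode above 0.02 m).
It also fails if it takes over 122 s, if anything falls off the work surface, if the arm or the gripper's body presses on something with over 40 N, if the wrist force passes 120 N, or if a joint passes its speed limit or range.

ROBOT

A 7-joint arm with a two-finger parallel gripper is mounted at the origin on a cart in front of the work surface, level with it; the furniture and walls round the work are solid. World frame = base frame: x ahead of the robot, y to its left, z up, the work surface at z = 0. Lengths are in m, angles in rad, forces in N, time in s.
With the tool pointing down it reaches from about 0.4 to 0.875 m from the base axis. Payload 6.5 kg.
Tool frame: the origin (TCP) lies midway between the tips of the shut fingers; the grasp point (between the pads) lies 19 mm behind it; y points along the fingers, z is the direction in which the jaws open and shut, and the axes are right-handed (so a half turn about y gives the same grasp; the last joint's range is limited). The gripper opens to 88 mm and grips with 3 to 60 N. Pads are 18 mm wide; open, the fingers measure 123 mm over their backs; the gripper's body (75 mm by 187 mm) begins 45 mm behind the grasp point.
Start: joints at [1.184, 0.536, -0.004, 1.538, 0.003, 1.067, -0.071], TCP at [0.205, -0.617, 0.239] pointing down, gripper open.
Joint ranges: [-2.7, 2.7], [-0.37, 2.16], [-1.27, 1.26], [0.24, 2.4], [-1.31, 4.45], [0.19, 1.91], [-2.76, 2.76]. Speed limits (rad/s): [2.39, 2.39, 3.14, 3.14, 3.14, 3.14, 3.14].

INTERFACE

Orientations are given as a unit quaternion [w, x, y, z].
In Python, from plant import status, cams, arm gives the robot as it stands. The module is installed in compiled form; this text tells all that it offers.
- The arm moves only by the shell command python3 -m creep 'ROWS' [FORCE]. ROWS is JSON, a list of rows, each a list of 5 numbers: the opening, from 0 (shut) to 1 (fully open), then the shift along the world's x, y, z in m, then the turn about the world's z in degrees. A call has 1 to 12 rows; each row is the pose to reach, as a shift and turn from the pose measured when the call began; what a row does not reach only later rows make up. A row lasts 1/10 s, in which the tool goes at most 50 mm and 8.59 degrees, less where a joint would pass 70% of its speed; a pose out of reach is approached as far as the arm can. A call with a gripper value outside its range is refused whole. The fingers move at their own pace and stop on an object; FORCE is the grip in N (left out, the last holds). Time passes only in rows, so rows that repeat a pose let the fingers close. It gives the time, the measured TCP pose, the force and the opening at its end, in the units of the state.
- status.state(): the state, without advancing time (a new reading comes with each control period).
- cams.camera(name): name is "side" or "top"; returns (picture, depth): 384x512x3 uint8, red, green, blue; 384x512 float32, m along the optical axis (not along the pixel's ray), 0 where there is no reading.
- cams.camera_model(name): a dict with "K" (3x3 intrinsics, pixels), "R" (3x3) and "t" (3): a world point X has camera coordinates R X + t. Camera axes: x right, y down, z forward; pixel columns grow to the right and rows downward; lengths in m; the calibration is good to about 2 mm. A picture is of the moment at which its call begins. camera_model takes no time and is no camera call.
- arm.hand_in(): hands the job in, once; it reports no verdict.
The state is a dict: "time": time; "q": joint angles; "qd": joint speeds; "joint_efforts": joint torques, N m; "eef_pos": TCP position; "orientation": TCP orientation; "ft_force": force on the tool from outside, world axes, zero at the start; "ft_torque": the same for the moment, N m; "grip_width": finger opening in m.
Only numpy, scipy, OpenCV 4.12 (cv2) and the standard library are available. Lean on these libraries where they do the work, as an engineer would, in place of code of your own. Each camera call takes 0.05 s, during which the arm holds its last target.

## Working session

There is one attempt and no reset: what is moved stays moved. The work goes in short steps, Python scripts to look and compute and a shell command to move; the robot and the scene stay as the last step left them, time stands still between calls to the robot, and variables do not carry over. Pictures are saved under pics/ and viewed, and the job is handed in when it is done.

```bash
mkdir -p pics
python3 - <<'E'
from plant import status, cams
import cv2, numpy as np
s=status.state()
for k,v in s.items(): print(k,np.round(v,3))
for n in("side","top"):
    p,d=cams.camera(n); m=cams.camera_model(n)
    cv2.imwrite(f"pics/{n}0.png",cv2.resize(p[:,:,::-1],(800,600),interpolation=cv2.INTER_CUBIC))
    np.savez(f"{n}0.npz",p=p,d=d)
    R=np.array(m['R']);t=np.array(m['t']);print(n,np.round(m['K'],1).tolist(),np.round(-R.T@t,3),np.round(R,3).tolist())
E
```

```text
time 0.0
q [ 1.184  0.537 -0.004  1.539  0.003  1.067 -0.071]
qd [ 0.002 -0.001  0.001  0.     0.001  0.    -0.001]
joint_efforts [-1.0000e-03 -5.7098e+01  9.9100e-01 -2.5160e+01 -5.6000e-02  1.8000e-02
  0.0000e+00]
eef_pos [ 0.205 -0.616  0.238]
orientation [ 0.113 -0.113  0.699 -0.697]
ft_force [-0.011 -0.798 -0.095]
ft_torque [ 0.027 -0.036  0.021]
grip_width 0.088
side [[401.2, 0.0, 259.1], [0.0, 401.2, 193.8], [0.0, 0.0, 1.0]] [-0.006 -0.144  0.963] [[0.332, -0.943, -0.013], [-0.79, -0.27, -0.551], [0.516, 0.193, -0.835]]
top [[408.8, 0.0, 256.7], [0.0, 408.8, 189.6], [0.0, 0.0, 1.0]] [0.355 0.058 1.31 ] [[-0.012, -1.0, -0.01], [-0.988, 0.014, -0.156], [0.156, 0.008, -0.988]]
```

View pics/side0.png

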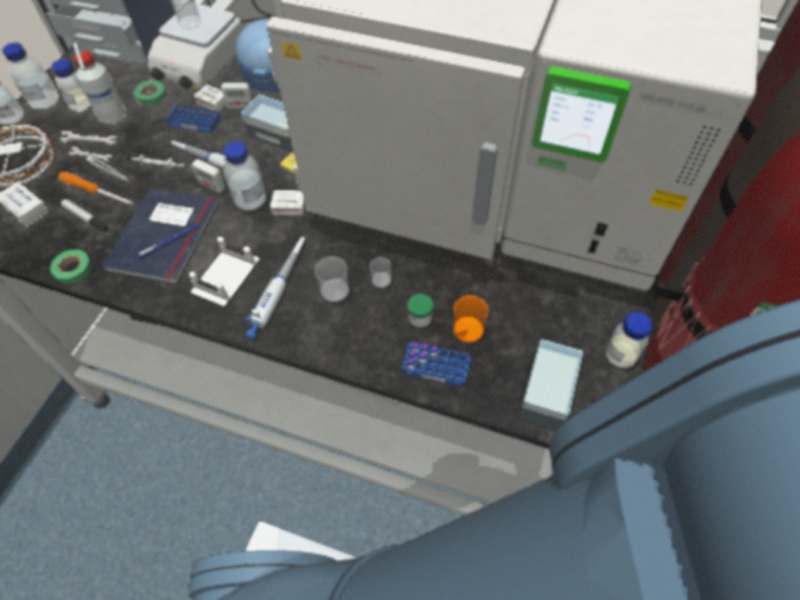

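View pics/top0.png

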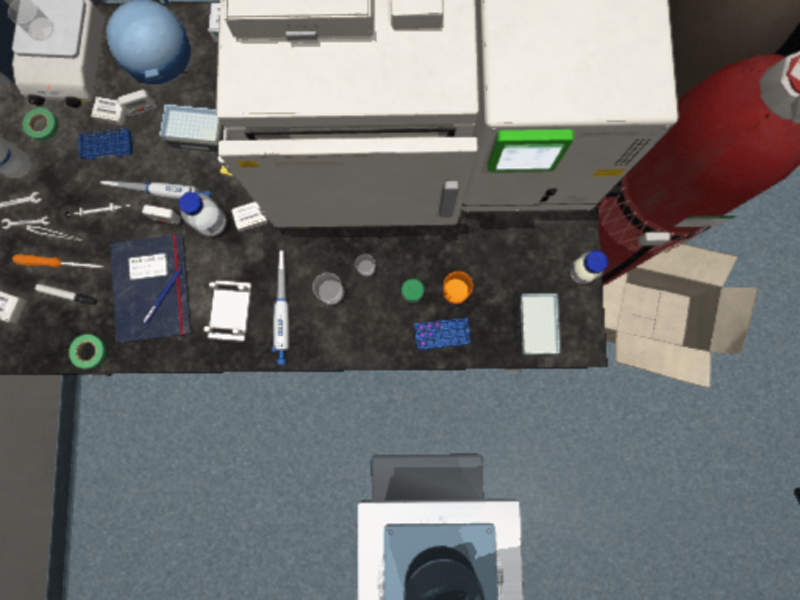

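```bash
cat > h.py <<'E'
import numpy as np, cv2
from plant import status, cams
from scipy.spatial.transform import Rotation as Ro
def cm(n):
    m=cams.camera_model(n);return np.array(m['K']),np.array(m['R']),np.array(m['t'])
def ray(n,u,v,z):
    K,R,t=cm(n);c=-R.T@t;d=R.T@np.linalg.inv(K)@np.array([u,v,1.]);return c+d*(z-c[2])/d[2]
def proj(n,X):
    K,R,t=cm(n);p=K@(R@np.array(X)+t);return p[:2]/p[2]
def cloud(n,d):
    K,R,t=cm(n);v,u=np.mgrid[:384,:512];P=np.stack([(u-K[0,2])/K[0,0]*d,(v-K[1,2])/K[1,1]*d,d],-1)
    return (P-t)@R
def shot(n,tag,box=None,s=1):
    p,d=cams.camera(n)
    np.savez(f"{n}{tag}.npz",p=p,d=d)
    crop(p,f"{n}{tag}",box or (0,0,512,384))
    return p,d
def crop(p,name,box):
    a,b,c,e=box;q=p[b:e,a:c,::-1];f=min(800/q.shape[1],600/q.shape[0])
    cv2.imwrite(f"pics/{name}.png",cv2.resize(q,None,fx=f,fy=f,interpolation=cv2.INTER_CUBIC))
def tool():
    s=status.state();q=s['orientation'];R=Ro.from_quat([q[1],q[2],q[3],q[0]]).as_matrix()
    return s,R
E
python3 - <<'E'
from h import *
s,R=tool();print("tool axes\n",R.round(3))
for n in("top","side"):
    z=np.load(n+"0.npz");p,d=z['p'],z['d'];P=cloud(n,d);np.save(n+"P.npy",P)
    ok=d>0
    m=ok&(P[...,2]>0.012)&(P[...,2]<0.2)&(P[...,0]>0.3)&(P[...,0]<0.66)&(P[...,1]>-0.5)&(P[...,1]<0.6)
    k,l,st,c=cv2.connectedComponentsWithStats(m.astype(np.uint8))
    for i in range(1,k):
        if st[i,4]>25:
            Q=P[l==i];print(n,st[i],c[i].round(0),"min",Q.min(0).round(3),"max",Q.max(0).round(3))
z=np.load("top0.npz")['p'];crop(z,"cropL",(120,140,300,250));crop(z,"cropR",(220,140,400,250))
z=np.load("side0.npz")['p'];crop(z,"cropS",(120,140,440,280))
E
```

```text
tool axes
 [[-0.949 -0.001  0.315]
 [-0.315  0.001 -0.949]
 [ 0.    -1.    -0.002]]
top [  90  161   31   56 1210] [105. 189.] min [0.481 0.503 0.012] max [0.66  0.6   0.033]
top [174 160  11  73 462] [179. 202.] min [0.426 0.299 0.012] max [0.659 0.33  0.045]
top [365 160  24  22 377] [376. 170.] min [ 0.581 -0.329  0.012] max [ 0.636 -0.278  0.116]
top [227 163  13  13  72] [233. 168.] min [0.605 0.122 0.012] max [0.641 0.161 0.05 ]
top [200 174  20  21 163] [209. 183.] min [0.545 0.188 0.012] max [0.603 0.242 0.073]
top [284 174  18  20 146] [293. 182.] min [ 0.544 -0.07   0.012] max [ 0.599 -0.017  0.074]
top [257 178  14  16 175] [263. 185.] min [0.547 0.025 0.012] max [0.592 0.067 0.052]
top [134 180  25   7  97] [146. 183.] min [0.574 0.385 0.013] max [0.591 0.455 0.052]
top [331 188  27  40 997] [344. 207.] min [ 0.437 -0.238  0.012] max [ 0.553 -0.168  0.078]
top [265 203  36  21 323] [281. 213.] min [ 0.452 -0.068  0.012] max [0.513 0.042 0.042]
top [130 209  25   6  87] [143. 211.] min [0.485 0.392 0.016] max [0.501 0.462 0.054]
side [  82  130   53   49 1280] [109. 155.] 
[... 243 characters left out ...]
 443] [213. 177.] min [0.545 0.184 0.012] max [0.601 0.24  0.073]
side [237 165  14  17 179] [244. 173.] min [0.604 0.12  0.013] max [0.643 0.157 0.049]
side [122 174  25  17 164] [134. 183.] min [0.484 0.389 0.012] max [0.5   0.463 0.051]
side [261 188  17  19 259] [269. 197.] min [0.545 0.021 0.012] max [0.591 0.065 0.05 ]
side [291 189  22  29 446] [301. 202.] min [ 0.543 -0.075  0.013] max [ 0.6   -0.019  0.072]
side [388 199  30  36 702] [403. 217.] min [ 0.579 -0.337  0.012] max [ 0.63  -0.282  0.114]
side [ 333  217   40   57 1472] [353. 245.] min [ 0.434 -0.24   0.012] max [ 0.554 -0.172  0.076]
side [258 219  44  27 503] [277. 231.] min [ 0.451 -0.071  0.012] max [0.512 0.039 0.04 ]
```

```bash
ls pics
```

```text
cropL.png
cropR.png
cropS.png
side0.png
top0.png
```

View pics/cropL.png

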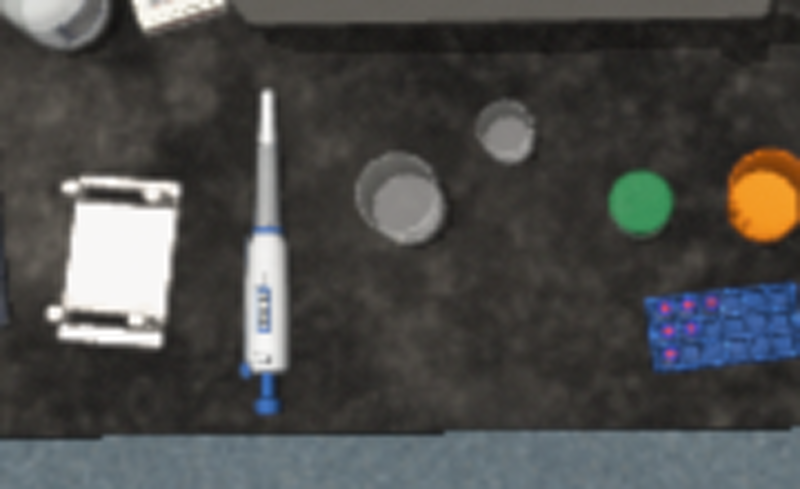

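View pics/cropR.png

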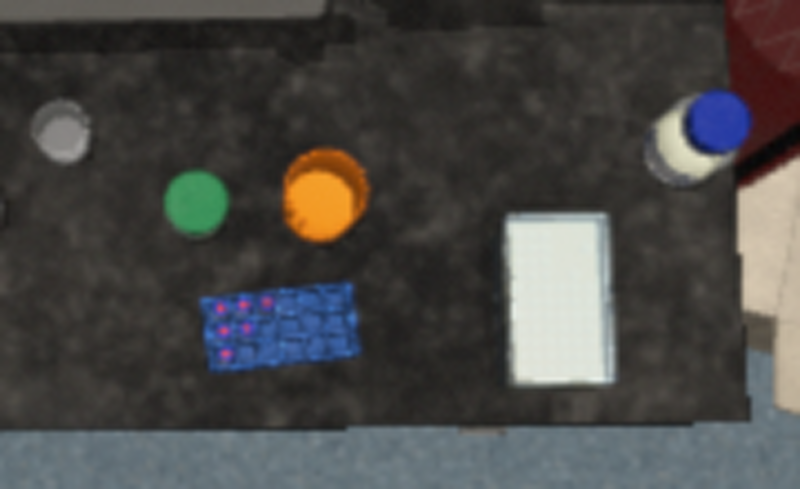

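View pics/cropS.png

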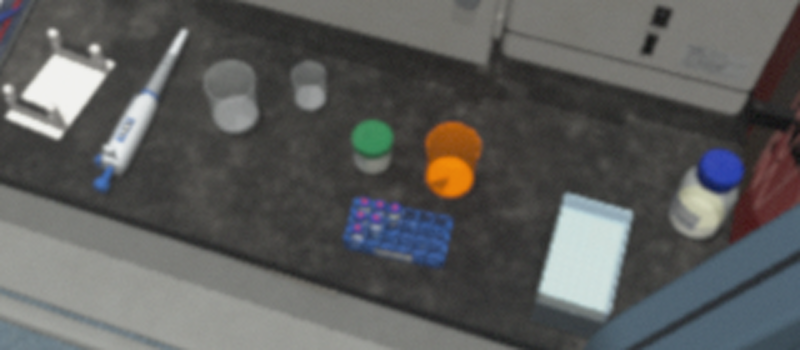

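Run:
```python
from h import *
def rect(Q):
    r=cv2.minAreaRect(Q[:,:2].astype(np.float32));return np.round(r[0],4),np.round(r[1],4),round(r[2],1)
for n in("top","side"):
    z=np.load(n+"0.npz");p,d=z['p'],z['d'];P=np.load(n+"P.npy");ok=d>0
    def sel(x0,x1,y0,y1,z0,z1): 
        m=ok&(P[...,0]>x0)&(P[...,0]<x1)&(P[...,1]>y0)&(P[...,1]<y1)&(P[...,2]>z0)&(P[...,2]<z1);return m
    print(n,"bench z",np.median(P[sel(.45,.6,.1,.17,-.1,.1)][:,2]))
    hsv=cv2.cvtColor(p,cv2.COLOR_RGB2HSV)
    m=((hsv[...,0]>100)&(hsv[...,0]<165)&(hsv[...,1]>110)).astype(np.uint8)
    m[:, :240]=0; m[:195]=0;m[:,310:]=0
    vv,uu=np.nonzero(m);X=np.array([ray(n,u,v,.022)[:2] for u,v in zip(uu,vv)]);print("rack colour",rect(X))
    print("rack cl",rect(P[sel(.43,.53,-.09,.06,.012,.03)]))
    Q=P[sel(.42,.57,-.26,-.15,.06,.085)];print("tipbox top",rect(Q),np.median(Q[:,2]), "all",rect(P[sel(.42,.57,-.26,-.15,.015,.085)]))
    Q=P[sel(.56,.66,-.35,-.25,.1,.12)];print("cap",cv2.minEnclosingCircle(Q[:,:2].astype(np.float32)),rect(Q),np.median(Q[:,2]))
    Q=P[sel(.52,.62,.17,.26,.062,.08)];print("beaker rim",len(Q),cv2.minEnclosingCircle(Q[:,:2].astype(np.float32)))
    Q=P[sel(.52,.62,.0,.09,.04,.08)];print("small beaker",len(Q),cv2.minEnclosingCircle(Q[:,:2].astype(np.float32)))
    Q=P[sel(.52,.62,-.09,0.,.062,.08)];print("orange",len(Q),cv2.minEnclosingCircle(Q[:,:2].astype(np.float32)))
    Q=P[sel(.4,.67,.28,.35,.012,.08)];print("pip",rect(Q),Q[:,2].max())
    for a in np.arange(.42,.67,.02):
        q=Q[(Q[:,0]>a)&(Q[:,0]<a+.02)]
        if len(q): print("  x%.2f y %.3f..%.3f zmax %.3f"%(a,q[:,1].min(),q[:,1].max(),q[:,2].max()))
    Q=P[sel(.44,.62,.36,.49,.035,.08)];
    for lo,hi in((.47,.53),(.53,.61)):
        q=Q[(Q[:,0]>lo)&(Q[:,0]<hi)];print("upright",rect(q))
    Q=P[sel(.44,.62,.36,.49,.004,.08)];print("rest",rect(Q))
    # obstacles near bottle
    for zb in(.06,.1,.14,.18,.22):
        Q=P[sel(.4,.72,-.6,-.33,zb,zb+.04)];
        for x0 in(.4,.5,.55,.6,.65):
            q=Q[(Q[:,0]>x0)&(Q[:,0]<x0+.05)]
            if len(q):print("obs z",zb,"x",x0,len(q),"ymax",q[:,1].max().round(3))
    Q=P[sel(.6,.8,-.5,.1,.1,.3)]; print("inst xmin",[ (y0.round(2),P[sel(.6,.8,y0,y0+.05,.1,.3)][:,0].min().round(3) if len(P[sel(.6,.8,y0,y0+.05,.1,.3)]) else None) for y0 in np.arange(-.5,.1,.05)])
```

```text
top bench z 0.0005425834310996035
rack colour (array([ 0.482 , -0.0138]), array([0.056 , 0.1092]), 5.6)
rack cl (array([ 0.4821, -0.013 ]), array([0.0534, 0.1078]), 5.6)
tipbox top (array([ 0.4954, -0.2031]), array([0.0695, 0.1142]), 89.6) 0.06992524302890746 all (array([ 0.4946, -0.2029]), array([0.0696, 0.1159]), 89.5)
cap ((0.6092007756233215, -0.3069656193256378), 0.021523000672459602) (array([ 0.6091, -0.3066]), array([0.0405, 0.0415]), 64.2) 0.10823989563765009
beaker rim 56 ((0.5738637447357178, 0.21426627039909363), 0.02939884178340435)
small beaker 158 ((0.5695943236351013, 0.04609845206141472), 0.02291053906083107)
orange 54 ((0.5721676349639893, -0.044304102659225464), 0.028666086494922638)
pip (array([0.5436, 0.3147]), array([0.2344, 0.0309]), 0.5) 0.045130004883290685
  x0.42 y 0.305..0.321 zmax 0.027
  x0.44 y 0.300..0.329 zmax 0.045
  x0.46 y 0.299..0.328 zmax 0.044
  x0.48 y 0.299..0.328 zmax 0.034
  x0.50 y 0.300..0.329 zmax 0.035
  x0.52 y 0.301..0.330 zmax 0.035
  x0.54 y 0.303..0.329 zmax 0.032
  x0.56 y 0.307..0.324 zmax 0.029
  x0.58 y 0.308..0.321 zmax 0.027
  
[... 2369 characters left out ...]
x -0.33
obs z 0.06 x 0.6 10 ymax -0.33
obs z 0.06 x 0.65 19 ymax -0.472
obs z 0.1 x 0.6 2 ymax -0.33
obs z 0.1 x 0.65 94 ymax -0.477
obs z 0.14 x 0.65 236 ymax -0.473
obs z 0.18 x 0.65 182 ymax -0.474
obs z 0.22 x 0.65 58 ymax -0.475
inst xmin [(np.float64(-0.5), np.float64(0.682)), (np.float64(-0.45), np.float64(0.713)), (np.float64(-0.4), None), (np.float64(-0.35), np.float64(0.6)), (np.float64(-0.3), np.float64(0.6)), (np.float64(-0.25), np.float64(0.724)), (np.float64(-0.2), np.float64(0.727)), (np.float64(-0.15), np.float64(0.727)), (np.float64(-0.1), np.float64(0.726)), (np.float64(-0.05), np.float64(0.682)), (np.float64(-0.0), np.float64(0.697)), (np.float64(0.05), np.float64(0.697))]
```

The `beaker_center` part has three candidates, as pixels in the 800x600 top view:
- Large clear beaker at (328,288).
- Small clear beaker at (365,265).
- Orange beaker at (457,287).

I choose (328,288), the larger one that isn't orange. Its rim is about 58 mm, against about 45 mm for the small one.

| Part | Chosen | Look-alike left alone |
|---|---|---|
| Rack | blue, with vials (442,333) | empty one far back (105,143) |
| Tip box | (540,323) | far back (190,124) |
| Bottle | (590,267) | large one (203,212) |
| Pipette | (281,305) | far back (150,188) |

The close crops confirm these. First I go above the tip box, turning the jaws to lie along +y.

```bash
python3 -m creep '[[1,0.29,0.412,0,100],[1,0.29,0.412,0,100],[1,0.29,0.412,0,100],[1,0.29,0.412,0,100],[1,0.29,0.412,0,100],[1,0.29,0.412,0,100],[1,0.29,0.412,0,100],[1,0.29,0.412,0,100],[1,0.29,0.412,0,100],[1,0.29,0.412,0,100],[1,0.29,0.412,0,100],[1,0.29,0.412,0,100]]' 30
cat > st.py <<'E'
from h import *
s,R=tool()
print("t",round(s['time'],2),"tcp",np.round(s['eef_pos'],4),"jaw deg",np.degrees(np.arctan2(R[1,2],R[0,2])).round(2),"yz",R[2,1].round(3),"w",round(s['grip_width'],4),"F",np.round(s['ft_force'],1),"q",np.round(s['q'],2))
E
python3 st.py
```

```text
time: 1.3
eef_pos: [0.4957, -0.2018, 0.2377]
orientation: [-0.609, 0.609, -0.36, 0.359]
ft_force: [-0.3, -0.2, 0.2]
grip_width: 0.0882
t 1.3 tcp [ 0.4957 -0.2018  0.2377] jaw deg 28.96 yz -1.0 w 0.0882 F [-0.3 -0.2  0.2] q [ 0.73  0.4  -0.54  1.82  0.24  0.99  0.6 ]
```

```bash
python3 -m creep '[[1,-0.001,-0.0025,0,61],[1,-0.001,-0.0025,0,61],[1,-0.001,-0.0025,0,61],[1,-0.001,-0.0025,0,61],[1,-0.001,-0.0025,0,61],[1,-0.001,-0.0025,0,61],[1,-0.001,-0.0025,0,61],[1,-0.001,-0.0025,-0.08,61],[1,-0.001,-0.0025,-0.11,61],[1,-0.001,-0.0025,-0.11,61],[1,-0.001,-0.0025,-0.11,61]]' 30
python3 st.py
python3 - <<'E'
from h import *
shot("side","1",(240,100,500,300)); shot("top","1",(240,100,440,260))
E
```

```text
time: 2.4
eef_pos: [0.4937, -0.2038, 0.1267]
orientation: [0.707, -0.707, 0.002, 0.001]
ft_force: [0.2, -0.7, 0.5]
grip_width: 0.0883
t 2.4 tcp [ 0.4937 -0.2038  0.1267] jaw deg 89.98 yz -1.0 w 0.0883 F [ 0.2 -0.7  0.5] q [ 0.82  0.6  -0.67  1.9   0.5   0.82  1.45]
```

View pics/side1.png

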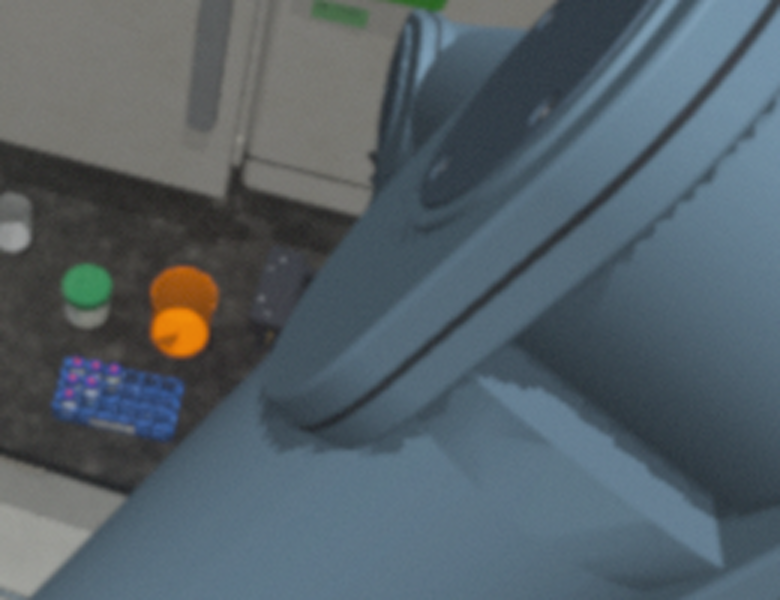

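View pics/top1.png

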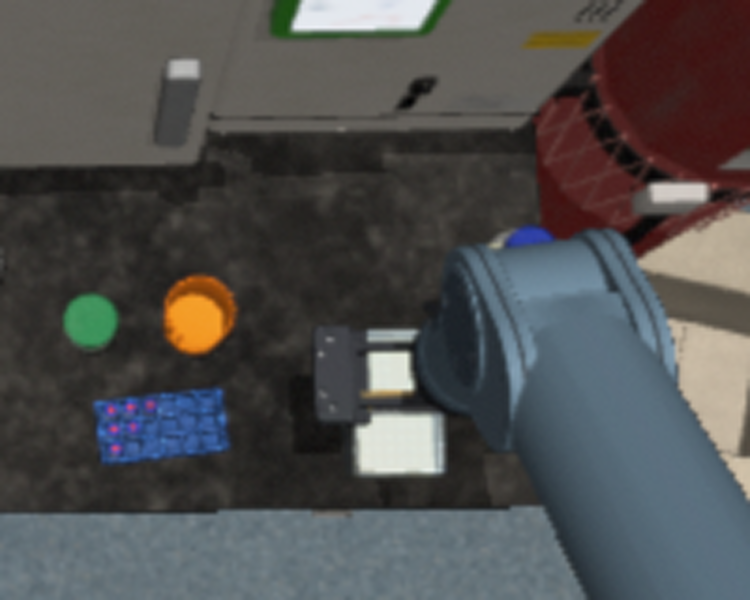

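Run:
```python
from h import *
for n in("top","side"):
    z=np.load(n+"1.npz");P=cloud(n,z['d'])
    m=(z['d']>0)&(P[...,0]>.4)&(P[...,0]<.67)&(P[...,1]>-.46)&(P[...,1]<-.1)&(P[...,2]>.12)
    Q=P[m]
    for y0 in np.arange(-.46,-.1,.04):
        q=Q[(Q[:,1]>y0)&(Q[:,1]<y0+.04)]
        if len(q):print(n,round(y0,2),"x",q[:,0].min().round(3),q[:,0].max().round(3),"z",q[:,2].min().round(3),q[:,2].max().round(3))
```

```text
top -0.26 x 0.4 0.544 z 0.457 0.607
top -0.22 x 0.4 0.538 z 0.207 0.606
top -0.18 x 0.4 0.537 z 0.198 0.58
top -0.14 x 0.462 0.531 z 0.198 0.244
side -0.22 x 0.401 0.522 z 0.487 0.596
side -0.18 x 0.4 0.531 z 0.213 0.57
side -0.14 x 0.459 0.531 z 0.193 0.239
```

```bash
python3 -m creep '[[1,0.001,-0.0005,-0.035,0],[1,0.001,-0.0005,-0.07,0],[1,0.001,-0.0005,-0.095,0],[1,0.001,-0.0005,-0.106,0],[1,0.001,-0.0005,-0.106,0],[0.7,0.001,-0.0005,-0.106,0],[0.5,0.001,-0.0005,-0.106,0],[0.5,0.001,-0.0005,-0.106,0],[0.5,0.001,-0.0005,-0.106,0],[0.5,0.001,-0.0005,-0.106,0]]' 25
python3 st.py
```

```text
time: 3.5
eef_pos: [0.4982, -0.205, 0.0249]
orientation: [-0.706, 0.708, 0.001, 0.002]
ft_force: [-1.0, 0.3, 7.1]
grip_width: 0.068
t 3.5 tcp [ 0.4982 -0.205   0.0249] jaw deg 89.96 yz -1.0 w 0.068 F [-1.   0.3  7.1] q [ 0.73  0.75 -0.55  1.92  0.64  0.64  1.34]
```

```bash
python3 -m creep '[[0.5,0,0,0.03,0],[0.5,0,0.01,0.04,-8],[0.5,0,0.02,0.04,-16],[0.5,0,0.03,0.04,-24],[0.5,0,0.04,0.04,-32],[0.5,-0.002,0.0455,0.04,-40],[0.5,-0.002,0.0455,0.04,-48],[0.5,-0.002,0.0455,0.04,-56],[0.5,-0.002,0.0455,0.04,-64],[0.5,-0.002,0.0455,0.04,-72],[0.5,-0.002,0.0455,0.04,-80],[0.5,-0.002,0.0455,0.04,-84.4]]'
python3 st.py;  python3 - <<'E'
from h import *
shot("side","2",(240,100,500,300)); shot("top","2",(240,100,440,260))
E
```

```text
time: 4.7
eef_pos: [0.4964, -0.1594, 0.0654]
orientation: [-0.521, 0.524, -0.476, 0.477]
ft_force: [0.1, 0.0, -1.0]
grip_width: 0.0677
t 4.7 tcp [ 0.4964 -0.1594  0.0654] jaw deg 5.29 yz -1.0 w 0.0677 F [ 0.1  0.  -1. ] q [ 0.41  0.6  -0.24  1.97  0.25  0.6   0.1 ]
```

View pics/side2.png

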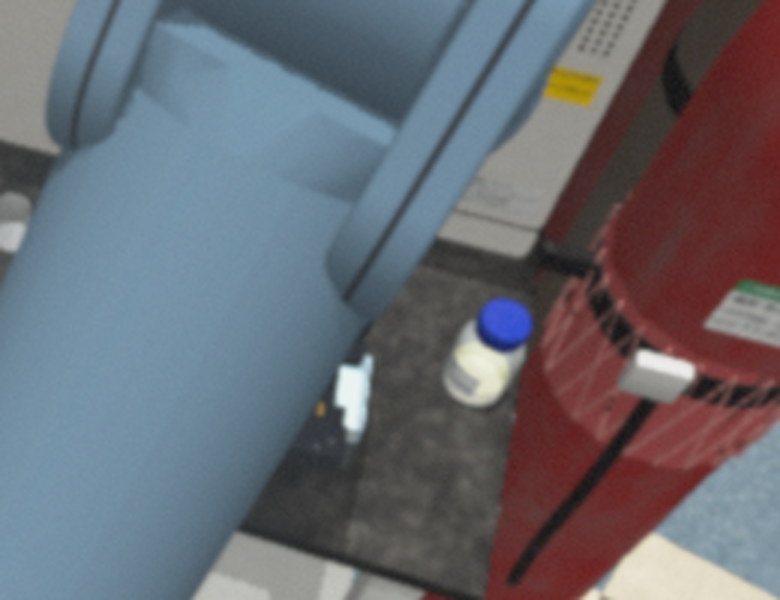

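View pics/top2.png

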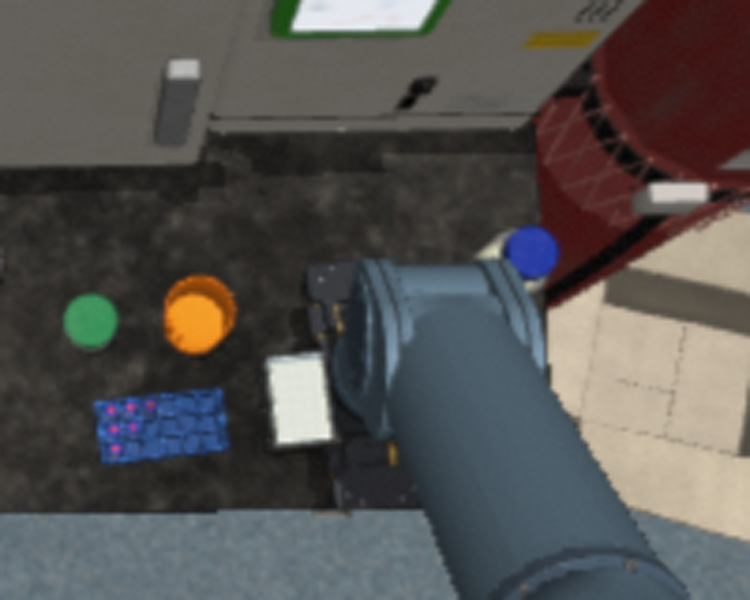

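The box is held and turned, with its lid at (300,400) in the crop and roughly in row with the rack. Next I set it down and release.

```bash
python3 -m creep '[[0.5,0,0,-0.02,0.3],[0.5,0,0,-0.035,0.3],[0.5,0,0,-0.04,0.3],[0.5,0,0,-0.041,0.3],[0.5,0,0,-0.041,0.3],[1,0,0,-0.041,0.3],[1,0,0,-0.041,0.3],[1,0,0,-0.041,0.3],[1,0,0,0.04,0.3],[1,0,0,0.09,0.3],[1,0,0,0.12,0.3],[1,0,0,0.14,0.3]]'
python3 st.py
```

```text
time: 6.0
eef_pos: [0.4977, -0.1596, 0.2091]
orientation: [-0.524, 0.526, -0.472, 0.476]
ft_force: [0.1, 0.6, 0.0]
grip_width: 0.0882
t 6.0 tcp [ 0.4977 -0.1596  0.2091] jaw deg 5.85 yz -1.0 w 0.0882 F [0.1 0.6 0. ] q [ 0.48  0.38 -0.32  1.89  0.15  0.89  0.19]
```

```bash
python3 -m creep '[[1,0.02,-0.03,-0.01,8.5],[1,0.05,-0.06,-0.02,17],[1,0.08,-0.1,-0.03,25],[1,0.11,-0.148,-0.03,34],[1,0.11,-0.148,-0.03,42],[1,0.11,-0.148,-0.03,51],[1,0.11,-0.148,-0.03,59],[1,0.11,-0.148,-0.03,68],[1,0.11,-0.148,-0.03,76],[1,0.11,-0.148,-0.03,84],[1,0.11,-0.148,-0.03,84],[1,0.11,-0.148,-0.03,84]]'
python3 st.py;  python3 - <<'E'
from h import *
shot("side","3",(230,150,450,315)); p,d=shot("top","3",(240,100,440,260))
P=cloud("top",d);m=(d>0)&(P[...,0]>.4)&(P[...,0]<.6)&(P[...,1]>-.26)&(P[...,1]<-.08)&(P[...,2]>.055)&(P[...,2]<.085);print(cv2.minAreaRect(P[m][:,:2].astype(np.float32)))
E
```

```text
time: 7.2
eef_pos: [0.6075, -0.3077, 0.1789]
orientation: [0.708, -0.706, 0.0, -0.004]
ft_force: [0.7, 0.5, 0.4]
grip_width: 0.0886
t 7.2 tcp [ 0.6075 -0.3077  0.1789] jaw deg 89.63 yz -1.0 w 0.0886 F [0.7 0.5 0.4] q [ 0.77  0.72 -0.58  1.47  0.42  1.07  1.67]
((0.4967374801635742, -0.1542363166809082), (0.06813245266675949, 0.11745034158229828), 5.881458282470703)
```

View pics/side3.png

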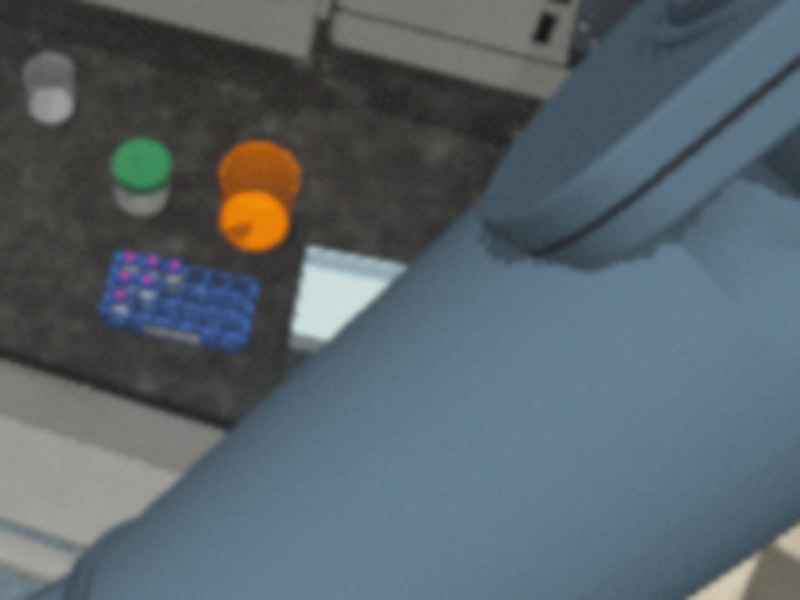

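View pics/top3.png

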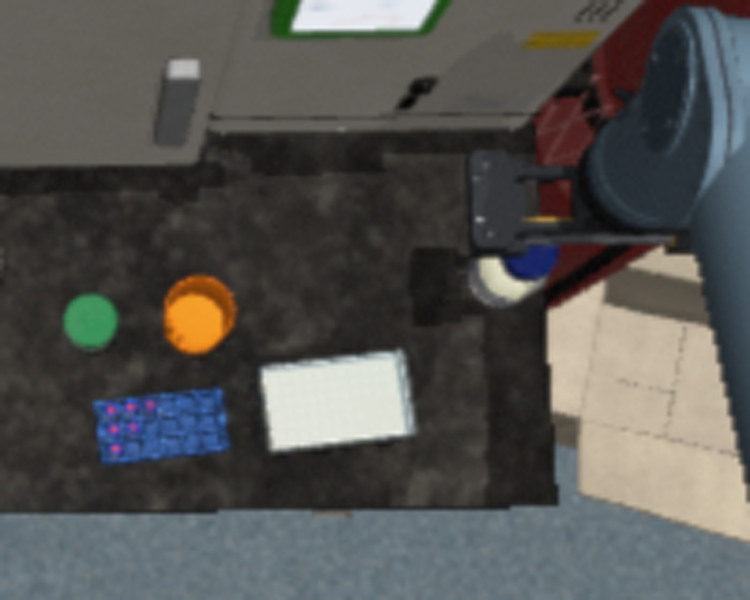

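Tip box is at (0.497,-0.154), yaw 5.9°, which is on target. The gripper is over the bottle (blue cap at (530,258)), so I descend and grip.

```bash
python3 -m creep '[[1,0.0005,0,-0.04,0.4],[1,0.0005,0,-0.08,0.4],[1,0.0005,0,-0.115,0.4],[1,0.0005,0,-0.127,0.4],[1,0.0005,0,-0.127,0.4],[0.5,0.0005,0,-0.127,0.4],[0.4,0.0005,0,-0.127,0.4],[0.4,0.0005,0,-0.127,0.4],[0.4,0.0005,0,-0.127,0.4],[0.4,0.0005,0,-0.127,0.4]]' 25
python3 st.py
```

```text
time: 8.3
eef_pos: [0.6086, -0.3078, 0.053]
orientation: [0.708, -0.707, -0.003, -0.002]
ft_force: [0.0, 0.1, 4.3]
grip_width: 0.0545
t 8.3 tcp [ 0.6086 -0.3078  0.053 ] jaw deg 90.09 yz -1.0 w 0.0545 F [0.  0.1 4.3] q [ 0.73  0.87 -0.52  1.53  0.51  0.87  1.61]
```

```bash
python3 -m creep '[[0.4,0,0,0.04,0],[0.4,0,0,0.08,0],[0.4,-0.01,0.02,0.12,0],[0.4,-0.03,0.06,0.13,0],[0.4,-0.05,0.105,0.13,0],[0.4,-0.07,0.15,0.13,0],[0.4,-0.09,0.195,0.13,0],[0.4,-0.11,0.24,0.13,0],[0.4,-0.12,0.285,0.13,0],[0.4,-0.13,0.33,0.13,0],[0.4,-0.1375,0.37,0.13,0],[0.4,-0.1375,0.4,0.13,0]]'
python3 st.py
```

```text
time: 9.5
eef_pos: [0.4696, 0.0947, 0.1832]
orientation: [0.708, -0.707, -0.004, -0.001]
ft_force: [-0.4, -1.1, -1.0]
grip_width: 0.0545
t 9.5 tcp [0.4696 0.0947 0.1832] jaw deg 90.24 yz -1.0 w 0.0545 F [-0.4 -1.1 -1. ] q [ 0.3   0.42 -0.73  2.    0.37  0.85  0.95]
```

```bash
python3 -m creep '[[0.4,0.0015,0.0025,0,0],[0.4,0.0015,0.0025,-0.04,0],[0.4,0.0015,0.0025,-0.08,0],[0.4,0.0015,0.0025,-0.11,0],[0.4,0.0015,0.0025,-0.125,0],[0.4,0.0015,0.0025,-0.129,0],[0.4,0.0015,0.0025,-0.13,0],[0.4,0.0015,0.0025,-0.13,0]]'
python3 st.py
python3 - <<'E'
from h import *
shot("side","4",(200,130,330,250)); p,d=shot("top","4",(200,130,330,250))
E
```

```text
time: 10.3
eef_pos: [0.4721, 0.0973, 0.0543]
orientation: [0.708, -0.706, -0.004, -0.002]
ft_force: [1.2, -0.7, -1.3]
grip_width: 0.0547
t 10.3 tcp [0.4721 0.0973 0.0543] jaw deg 90.22 yz -1.0 w 0.0547 F [ 1.2 -0.7 -1.3] q [ 0.15  0.63 -0.56  2.07  0.6   0.6   0.75]
```

View pics/side4.png

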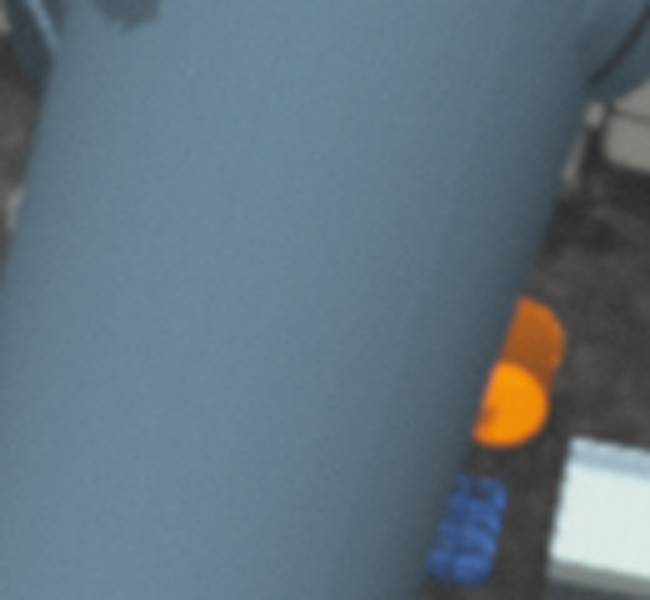

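View pics/top4.png

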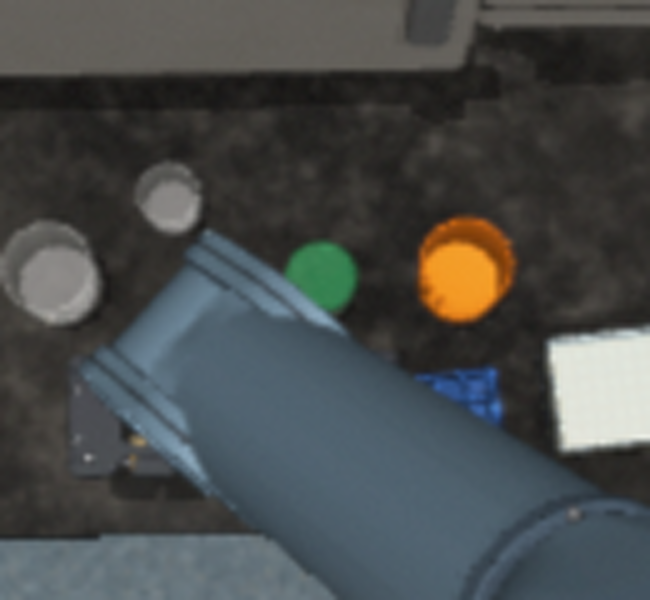

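Nothing has been disturbed: jar at (320,278) and rack unmoved. The force reading says the bottle still hangs about 1 mm up, so I lower 2 mm more, release and rise.

```bash
python3 -m creep '[[0.4,-0.001,0,-0.002,0],[0.4,-0.001,0,-0.002,0],[0.7,-0.001,0,-0.002,0],[0.9,-0.001,0,-0.002,0],[0.9,-0.001,0,-0.002,0],[0.9,-0.001,0,0.03,0],[0.9,-0.001,0,0.08,0],[0.9,-0.001,0,0.13,0],[0.9,0.02,0.03,0.15,0],[0.9,0.05,0.07,0.15,0],[0.9,0.08,0.11,0.15,0],[0.9,0.09,0.11,0.15,0]]'
python3 st.py
```

```text
time: 11.6
eef_pos: [0.5631, 0.2142, 0.2051]
orientation: [0.71, -0.705, -0.007, -0.0]
ft_force: [-0.4, 1.2, -0.6]
grip_width: 0.0795
t 11.6 tcp [0.5631 0.2142 0.2051] jaw deg 90.57 yz -1.0 w 0.0795 F [-0.4  1.2 -0.6] q [ 0.07  0.59 -0.71  1.68  0.44  1.02  0.8 ]
```

```bash
python3 -m creep '[[1,0.011,-0.001,0,0],[1,0.011,-0.001,-0.04,0],[1,0.011,-0.001,-0.08,0],[1,0.011,-0.001,-0.12,0],[1,0.011,-0.001,-0.155,0],[1,0.011,-0.001,-0.175,0],[1,0.011,-0.001,-0.176,0],[0.6,0.011,-0.001,-0.176,0],[0.4,0.011,-0.001,-0.176,0],[0.4,0.011,-0.001,-0.176,0],[0.4,0.011,-0.001,-0.176,0],[0.4,0.011,-0.001,-0.176,0]]' 12
python3 st.py
```

```text
time: 12.8
eef_pos: [0.5747, 0.2134, 0.03]
orientation: [0.71, -0.704, -0.007, -0.001]
ft_force: [0.2, -0.7, 3.1]
grip_width: 0.0545
t 12.8 tcp [0.5747 0.2134 0.03  ] jaw deg 90.56 yz -1.0 w 0.0545 F [ 0.2 -0.7  3.1] q [-0.03  0.83 -0.56  1.73  0.62  0.75  0.67]
```

```bash
python3 -m creep '[[0.4,0,0,0.04,0],[0.4,0,0,0.08,0],[0.4,0.005,-0.02,0.115,0],[0.4,0.005,-0.06,0.12,0],[0.4,0.01,-0.105,0.12,0],[0.4,0.01,-0.15,0.12,0],[0.4,0.0133,-0.195,0.12,0],[0.4,0.0133,-0.24,0.12,0],[0.4,0.0133,-0.285,0.12,0],[0.4,0.0133,-0.325,0.12,0],[0.4,0.0133,-0.355,0.12,0],[0.4,0.0133,-0.36,0.12,0]]'
python3 st.py;  python3 - <<'E'
from h import *
shot("side","5",(180,130,400,280)); p,d=shot("top","5",(180,130,400,280))
P=cloud("top",d)
m=(d>0)&(P[...,0]>.42)&(P[...,0]<.54)&(P[...,1]>.04)&(P[...,1]<.16)&(P[...,2]>.1)&(P[...,2]<.12);print("cap",m.sum(),cv2.minEnclosingCircle(P[m][:,:2].astype(np.float32)))
E
```

```text
time: 14.0
eef_pos: [0.5872, -0.1523, 0.1497]
orientation: [0.709, -0.705, -0.005, -0.003]
ft_force: [-0.1, -0.4, -1.1]
grip_width: 0.0542
t 14.0 tcp [ 0.5872 -0.1523  0.1497] jaw deg 90.17 yz -1.0 w 0.0542 F [-0.1 -0.4 -1.1] q [ 0.64  0.66 -0.65  1.71  0.47  0.93  1.38]
cap 162 ((0.47272050380706787, 0.09687135368585587), 0.02132495492696762)
```

View pics/side5.png

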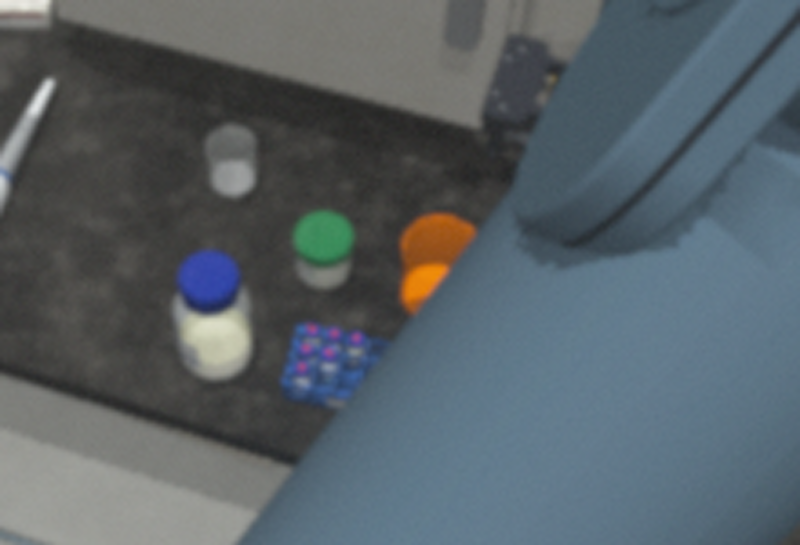

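View pics/top5.png

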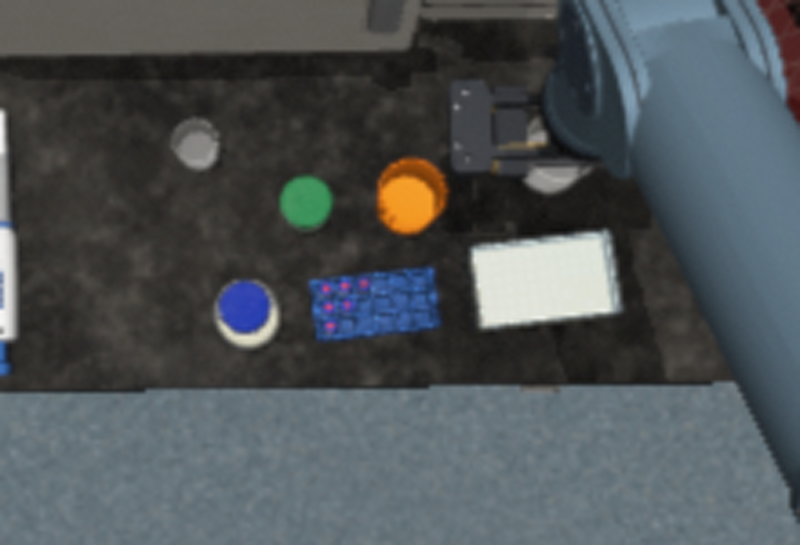

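The bottle stands well at (0.473,0.097) and the beaker is held above its spot. Next I lower it.

```bash
python3 -m creep '[[0.4,0.001,0.0055,-0.02,0],[0.4,0.001,0.0055,-0.06,0],[0.4,0.001,0.0055,-0.09,0],[0.4,0.001,0.0055,-0.11,0],[0.4,0.001,0.0055,-0.118,0],[0.4,0.001,0.0055,-0.12,0],[0.4,0.001,0.0055,-0.12,0],[0.4,0.001,0.0055,-0.12,0]]'
python3 st.py
```

```text
time: 14.9
eef_pos: [0.5896, -0.1414, 0.031]
orientation: [0.71, -0.704, -0.008, -0.002]
ft_force: [0.2, 0.0, -0.6]
grip_width: 0.0544
t 14.9 tcp [ 0.5896 -0.1414  0.031 ] jaw deg 90.48 yz -1.0 w 0.0544 F [ 0.2  0.  -0.6] q [ 0.56  0.82 -0.56  1.75  0.6   0.73  1.28]
```

```bash
python3 -m creep '[[0.4,-0.0015,-0.005,0,0],[0.4,-0.0015,-0.005,-0.001,0],[0.4,-0.0015,-0.005,-0.0015,0],[0.4,-0.0015,-0.005,-0.0015,0],[0.6,-0.0015,-0.005,-0.0015,0],[0.8,-0.0015,-0.005,-0.0015,0],[0.85,-0.0015,-0.005,-0.0015,0],[0.85,-0.0015,-0.005,0.02,0],[0.85,-0.0015,-0.005,0.06,0],[0.85,-0.0015,-0.005,0.11,0],[0.85,-0.0015,-0.005,0.16,0],[0.85,-0.0015,-0.005,0.17,0]]'
python3 st.py
```

```text
time: 16.1
eef_pos: [0.5913, -0.1459, 0.2068]
orientation: [0.709, -0.705, -0.011, -0.005]
ft_force: [1.1, -0.6, 0.0]
grip_width: 0.0745
t 16.1 tcp [ 0.5913 -0.1459  0.2068] jaw deg 90.51 yz -1.0 w 0.0745 F [ 1.1 -0.6  0. ] q [ 0.67  0.59 -0.7   1.67  0.42  1.02  1.41]
```

```bash
python3 -m creep '[[0.85,-0.003,0.04,0,0],[0.85,-0.006,0.08,0,0],[0.85,-0.01,0.125,0,0],[0.85,-0.013,0.17,0,0],[0.85,-0.016,0.215,0,0],[0.85,-0.02,0.26,0,0],[0.85,-0.023,0.305,0,0],[0.85,-0.026,0.35,0,0],[0.85,-0.03,0.39,0,0],[0.85,-0.033,0.43,0,0],[0.85,-0.033,0.46,-0.03,0],[0.85,-0.033,0.46,-0.06,0]]'
python3 -m creep '[[0.7,0,0,0,0]]'
python3 st.py;  python3 - <<'E'
from h import *
shot("side","6",(120,130,400,280)); p,d=shot("top","6",(120,130,400,280))
P=cloud("top",d)
m=(d>0)&(P[...,0]>.54)&(P[...,0]<.65)&(P[...,1]>-.2)&(P[...,1]<-.09)&(P[...,2]>.06)&(P[...,2]<.08);print("beaker",m.sum(),cv2.minEnclosingCircle(P[m][:,:2].astype(np.float32)))
m=(d>0)&(P[...,0]>.4)&(P[...,0]<.54)&(P[...,1]>-.26)&(P[...,1]<-.08)&(P[...,2]>.055)&(P[...,2]<.085);print(cv2.minAreaRect(P[m][:,:2].astype(np.float32)))
m=(d>0)&(P[...,0]>.43)&(P[...,0]<.53)&(P[...,1]>-.09)&(P[...,1]<.06)&(P[...,2]>.012)&(P[...,2]<.03);print("rack",cv2.minAreaRect(P[m][:,:2].astype(np.float32)))
E
```

```text
time: 17.3
eef_pos: [0.5562, 0.3208, 0.1464]
orientation: [0.711, -0.703, -0.013, -0.002]
ft_force: [-0.1, -0.2, -1.0]
grip_width: 0.0745
time: 17.4
eef_pos: [0.5534, 0.3193, 0.1415]
orientation: [0.709, -0.705, -0.011, 0.001]
ft_force: [0.2, -0.2, -0.2]
grip_width: 0.0685
t 17.4 tcp [0.5534 0.3193 0.1415] jaw deg 90.99 yz -1.0 w 0.0685 F [ 0.2 -0.2 -0.2] q [-0.14  0.72 -0.68  1.63  0.54  0.97  0.59]
beaker 59 ((0.5873258709907532, -0.14737802743911743), 0.028684906661510468)
((0.4966529607772827, -0.1543375700712204), (0.06809426099061966, 0.1170199066400528), 6.065329551696777)
rack ((0.4833624064922333, -0.018361810594797134), (0.051703888922929764, 0.09716887772083282), 6.4756951332092285)
```

View pics/side6.png

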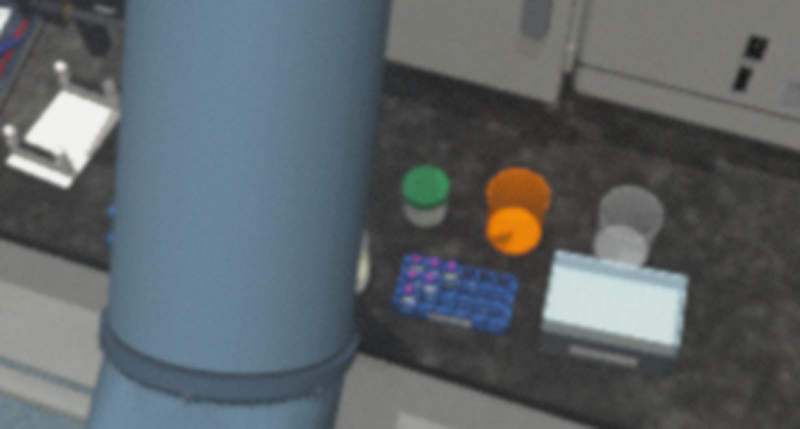

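View pics/top6.png

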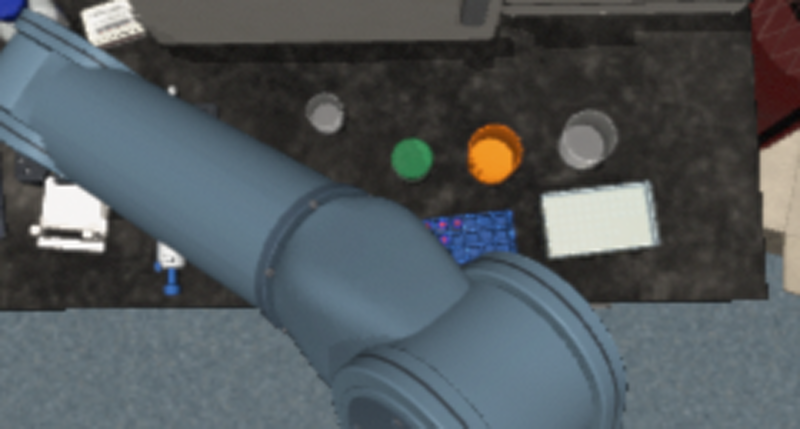

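The beaker stands at (0.587,-0.147), behind the tip box, and the rack and jar are unmoved. Next is the pipette, which I grip on the thick body just in front of its centre.

```bash
python3 -m creep '[[0.7,-0.0085,-0.005,-0.02,-0.5],[0.7,-0.0085,-0.005,-0.06,-0.5],[0.7,-0.0085,-0.005,-0.09,-0.5],[0.7,-0.0085,-0.005,-0.115,-0.5],[0.7,-0.0085,-0.005,-0.13,-0.5],[0.7,-0.0085,-0.005,-0.136,-0.5],[0.7,-0.0085,-0.005,-0.136,-0.5],[0.7,-0.0085,-0.005,-0.136,-0.5]]'
python3 st.py;  python3 - <<'E'
from h import *
shot("side","7",(120,110,280,230)); p,d=shot("top","7",(100,130,260,250))
E
```

```text
time: 18.3
eef_pos: [0.5477, 0.3169, 0.0114]
orientation: [0.711, -0.703, -0.011, -0.005]
ft_force: [1.2, -0.4, 0.3]
grip_width: 0.0615
t 18.3 tcp [0.5477 0.3169 0.0114] jaw deg 90.45 yz -1.0 w 0.0615 F [ 1.2 -0.4  0.3] q [-0.2   0.88 -0.57  1.69  0.67  0.74  0.48]
```

View pics/side7.png

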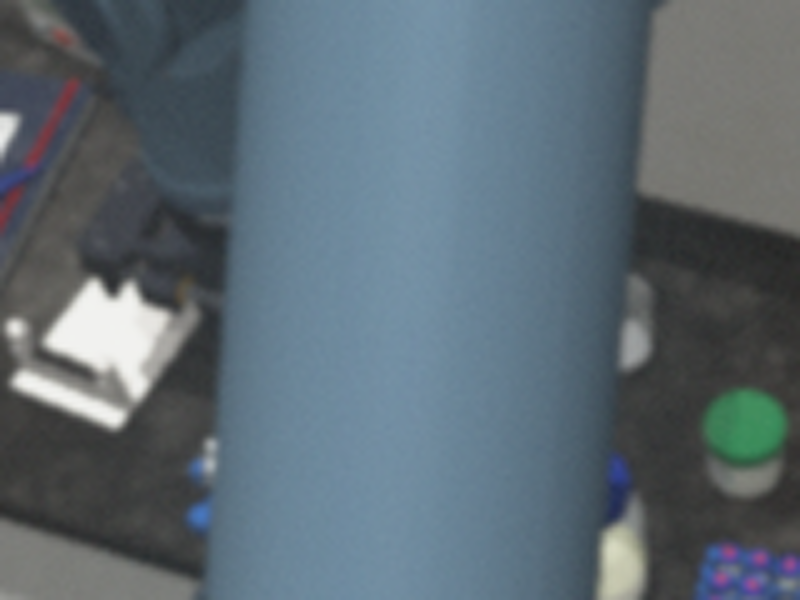

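View pics/top7.png

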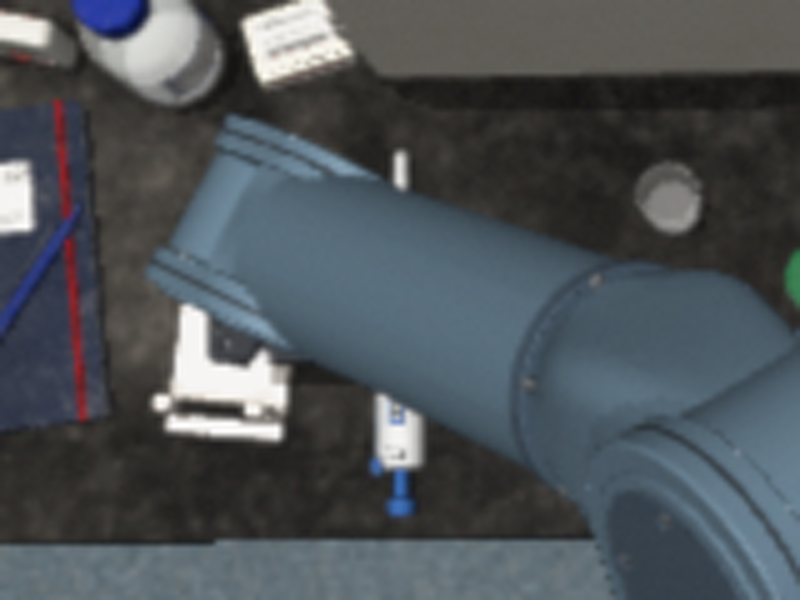

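```bash
python3 -m creep '[[0.7,-0.002,-0.003,-0.005,0],[0.7,-0.002,-0.003,-0.0065,0],[0.7,-0.002,-0.003,-0.0065,0],[0.4,-0.002,-0.003,-0.0065,0],[0.15,-0.002,-0.003,-0.0065,0],[0.15,-0.002,-0.003,-0.0065,0],[0.15,-0.002,-0.003,-0.0065,0],[0.15,-0.002,-0.003,-0.0065,0],[0.15,-0.002,-0.003,-0.0065,0]]' 20
python3 st.py
```

```text
time: 19.3
eef_pos: [0.5456, 0.3141, 0.0049]
orientation: [0.712, -0.703, -0.011, -0.005]
ft_force: [-0.4, 1.0, 0.2]
grip_width: 0.0296
t 19.3 tcp [0.5456 0.3141 0.0049] jaw deg 90.46 yz -1.0 w 0.0296 F [-0.4  1.   0.2] q [-0.2   0.89 -0.56  1.7   0.67  0.73  0.47]
```

```bash
python3 -m creep '[[0.15,0,0,0.03,0],[0.15,0,0,0.06,0],[0.15,0,0,0.075,0],[0.15,-0.005,0.03,0.075,-2],[0.15,-0.01,0.06,0.075,-4],[0.15,-0.0212,0.09,0.075,-5.7],[0.15,-0.0212,0.109,0.075,-5.7],[0.15,-0.0212,0.109,0.075,-5.7],[0.15,-0.0212,0.109,0.075,-5.7],[0.15,-0.0212,0.109,0.075,-5.7]]'
python3 st.py;  python3 - <<'E'
from h import *
shot("side","8",(100,100,260,220)); p,d=shot("top","8",(100,130,260,250))
E
```

```text
time: 20.3
eef_pos: [0.5252, 0.4209, 0.0793]
orientation: [0.71, -0.703, 0.025, -0.041]
ft_force: [0.1, -1.7, -0.7]
grip_width: 0.0293
t 20.3 tcp [0.5252 0.4209 0.0793] jaw deg 84.66 yz -1.0 w 0.0293 F [ 0.1 -1.7 -0.7] q [-0.36  0.84 -0.6   1.56  0.58  0.9   0.32]
```

View pics/side8.png

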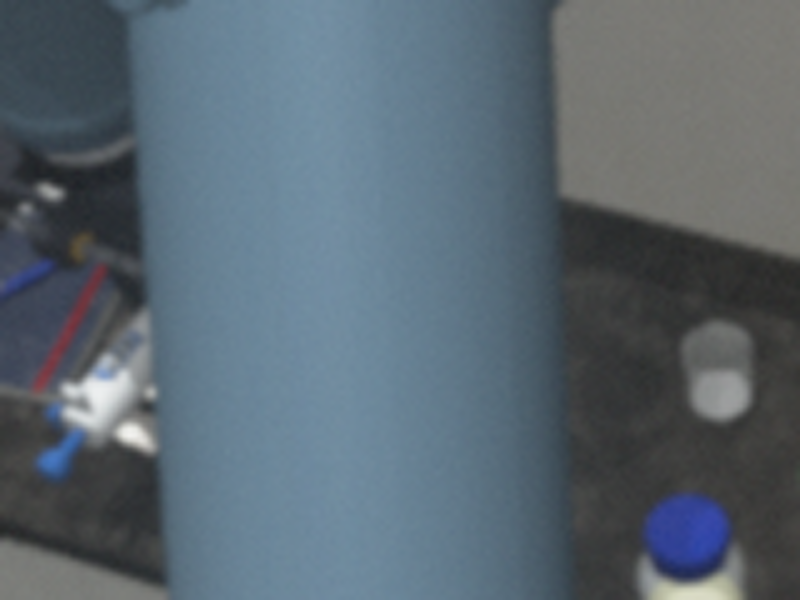

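View pics/top8.png

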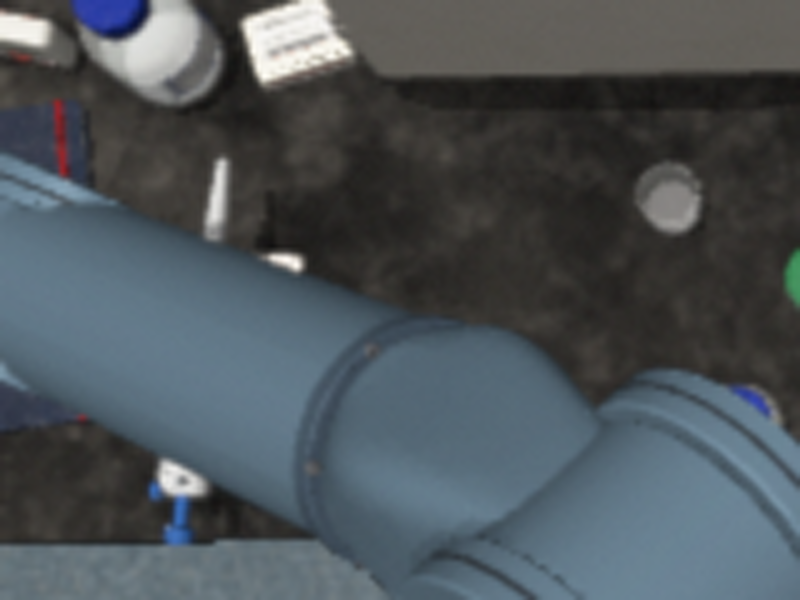

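Run:
```python
from h import *
a=ray("top",144.4,162,.087);b=ray("top",135.6,238.5,.087);print(a.round(4),b.round(4),np.linalg.norm(a-b),"ang",np.degrees(np.arctan2(a[1]-b[1],a[0]-b[0])))
print("bar centre",(a+(b-a)/np.linalg.norm(b-a)*.103).round(4))
z=np.load("top8.npz");P=cloud("top",z['d']);d=z['d']
m=(d>0)&(P[...,0]>.4)&(P[...,0]<.68)&(P[...,1]>.36)&(P[...,1]<.47)&(P[...,2]>.06)&(P[...,2]<.13)
v,u=np.nonzero(m)
Q=P[m]
for x0 in np.arange(.4,.68,.02):
    q=Q[(Q[:,0]>x0)&(Q[:,0]<x0+.02)]
    if len(q)>1:print(x0.round(2),len(q),q[:,1].min().round(3),q[:,1].max().round(3),q[:,2].max().round(3),q[:,0].max().round(3),q[:,0].min().round(3))
```

```text
[0.6386 0.4108 0.087 ] [0.4055 0.43   0.087 ] 0.2339515202747328 ang -4.698447180147714
bar centre [0.536  0.4193 0.087 ]
0.4 24 0.423 0.435 0.102 0.419 0.406
0.42 39 0.414 0.445 0.107 0.439 0.421
0.44 34 0.415 0.444 0.12 0.454 0.44
0.58 15 0.408 0.418 0.097 0.6 0.587
0.6 21 0.409 0.419 0.099 0.619 0.6
0.62 15 0.408 0.416 0.097 0.638 0.622
```

```bash
python3 -m creep '[[0.15,0,0.003,-0.01,0],[0.15,0,0.003,-0.02,0],[0.15,0,0.003,-0.03,0],[0.15,0,0.003,-0.038,0],[0.15,0,0.003,-0.042,0],[0.15,0,0.003,-0.042,0],[0.15,0,0.003,-0.042,0],[0.15,0,0.003,-0.042,0]]'
python3 st.py
```

```text
time: 21.2
eef_pos: [0.5255, 0.4246, 0.0381]
orientation: [0.71, -0.702, 0.025, -0.041]
ft_force: [0.8, -0.2, -1.3]
grip_width: 0.0296
t 21.2 tcp [0.5255 0.4246 0.0381] jaw deg 84.65 yz -1.0 w 0.0296 F [ 0.8 -0.2 -1.3] q [-0.38  0.89 -0.57  1.57  0.61  0.84  0.29]
```

```bash
python3 -m creep '[[0.15,0,-0.001,-0.002,0],[0.15,0,-0.001,-0.003,0],[0.15,0,-0.001,-0.003,0],[0.15,0,-0.001,-0.003,0],[0.3,0,-0.001,-0.003,0],[0.5,0,-0.001,-0.003,0],[0.6,0,-0.001,-0.003,0],[0.6,0,-0.001,-0.003,0]]'
python3 st.py
python3 -m creep '[[0.6,0,0,0.03,0],[0.6,0,0,0.07,0],[0.6,0,0,0.11,0],[0.6,0,0,0.15,0],[0.6,0,-0.02,0.18,0],[0.6,-0.03,-0.06,0.2,0],[0.6,-0.06,-0.1,0.2,0],[0.6,-0.09,-0.14,0.2,0],[0.6,-0.12,-0.18,0.2,0],[0.6,-0.12,-0.22,0.2,0],[0.6,-0.12,-0.26,0.2,0],[0.6,-0.12,-0.3,0.2,0]]'
python3 st.py;  python3 - <<'E'
from h import *
shot("side","9",(100,100,420,290)); p,d=shot("top","9",(100,130,420,280))
E
```

```text
time: 22.0
eef_pos: [0.5255, 0.4237, 0.0353]
orientation: [0.71, -0.702, 0.025, -0.041]
ft_force: [-0.3, 0.6, -0.6]
grip_width: 0.0514
t 22.0 tcp [0.5255 0.4237 0.0353] jaw deg 84.65 yz -1.0 w 0.0514 F [-0.3  0.6 -0.6] q [-0.38  0.89 -0.57  1.57  0.61  0.84  0.29]
time: 23.2
eef_pos: [0.4052, 0.1221, 0.2356]
orientation: [0.71, -0.703, 0.024, -0.042]
ft_force: [0.2, -0.1, -0.1]
grip_width: 0.0527
t 23.2 tcp [0.4052 0.1221 0.2356] jaw deg 84.68 yz -1.0 w 0.0527 F [ 0.2 -0.1 -0.1] q [ 0.32  0.22 -0.79  2.09  0.2   0.88  0.89]
```

View pics/side9.png

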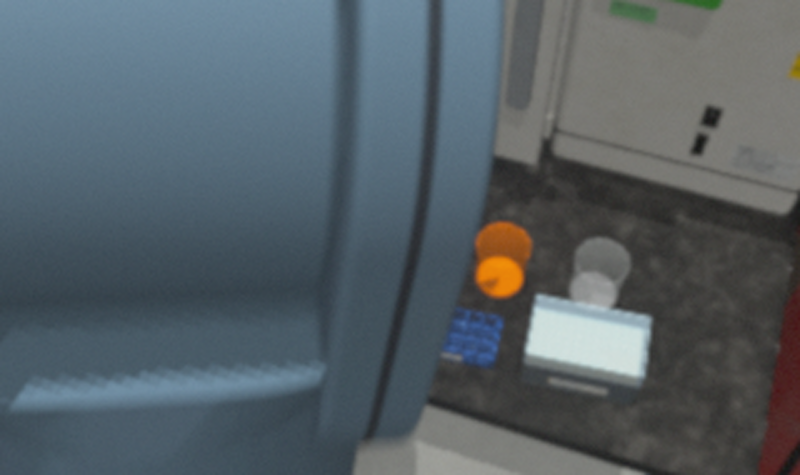

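View pics/top9.png

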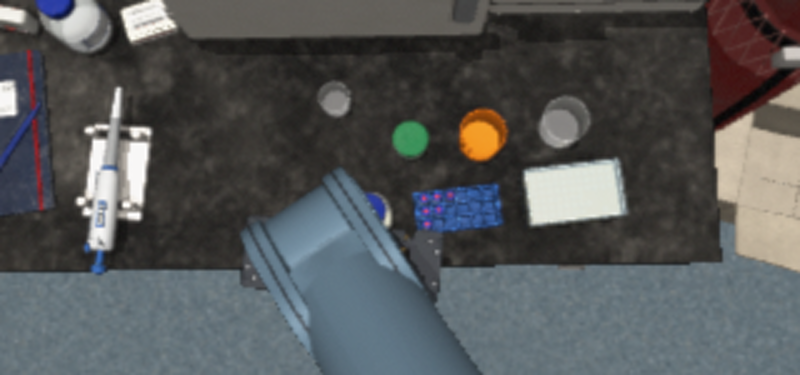

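The pipette lies in the rest (107,170). I back the arm off to see everything for the final measurement.

```bash
python3 -m creep '[[0.6,0,-0.05,0.03,0],[0.6,0,-0.1,0.03,0],[0.6,0,-0.15,0.03,0],[0.6,0,-0.2,0.03,0],[0.6,0,-0.25,0.03,0],[0.6,-0.01,-0.3,0.03,0],[0.6,-0.03,-0.35,0.03,0],[0.6,-0.05,-0.4,0.03,0],[0.6,-0.08,-0.45,0.03,0],[0.6,-0.1,-0.5,0.03,0],[0.6,-0.12,-0.54,0.03,0],[0.6,-0.14,-0.58,0.03,0]]'
python3 -m creep '[[0.6,-0.03,-0.05,0,0],[0.6,-0.05,-0.1,0,0],[0.6,-0.05,-0.12,0,0],[0.6,-0.05,-0.12,0,0]]'
python3 st.py
cat > fin.py <<'E'
from h import *
import sys
tag=sys.argv[1]
f=lambda Q:cv2.minAreaRect(Q[:,:2].astype(np.float32))
c=lambda Q:cv2.minEnclosingCircle(Q[:,:2].astype(np.float32)) if len(Q)>3 else None
for n in("top","side"):
    p,d=shot(n,tag,(100,100,420,290));P=cloud(n,d)
    def S(x0,x1,y0,y1,z0,z1): return P[(d>0)&(P[...,0]>x0)&(P[...,0]<x1)&(P[...,1]>y0)&(P[...,1]<y1)&(P[...,2]>z0)&(P[...,2]<z1)]
    r=f(S(.43,.53,-.09,.06,.012,.03));t=f(S(.42,.57,-.26,-.08,.055,.085))
    b=c(S(.54,.65,-.2,-.09,.06,.08));o=c(S(.42,.54,.04,.16,.1,.12));j=c(S(.53,.62,.01,-.0,.03,.06))
    print(n,"rack",np.round(r[0],4),np.round(r[1],3),round(r[2],1),"tip",np.round(t[0],4),np.round(t[1],3),round(t[2],1),"beak",b,"bottle",o)
    a=np.radians(5.6);E=np.array([[np.cos(a),np.sin(a)],[-np.sin(a),np.cos(a)]])
    if b: print(" tip in rack",(E@(np.array(t[0])-r[0])).round(4),"beaker in tip",(E@(np.array(b[0])-t[0])).round(4))
    if o: print(" bottle in rack",(E@(np.array(o[0])-r[0])).round(4))
    Q=S(.38,.68,.36,.48,.048,.1)
    for x0 in np.arange(.38,.68,.02):
        q=Q[(Q[:,0]>x0)&(Q[:,0]<x0+.02)]
        if len(q)>1:print("  x %.3f..%.3f y mid %.4f (%.3f %.3f) z %.3f"%(q[:,0].min(),q[:,0].max(),(q[:,1].min()+q[:,1].max())/2,q[:,1].min(),q[:,1].max(),q[:,2].max()))
E
python3 fin.py 10
```

```text
time: 24.5
eef_pos: [0.2747, -0.4443, 0.2653]
orientation: [0.709, -0.704, 0.027, -0.044]
ft_force: [1.5, -0.1, 0.2]
grip_width: 0.053
time: 24.9
eef_pos: [0.223, -0.5681, 0.2646]
orientation: [0.708, -0.704, 0.029, -0.045]
ft_force: [-0.0, 0.2, 0.3]
grip_width: 0.0528
t 24.9 tcp [ 0.223  -0.5681  0.2646] jaw deg 84.0 yz -1.0 w 0.0528 F [-0.   0.2  0.3] q [ 1.34  0.46 -0.28  1.61  0.11  1.08  2.5 ]
top rack [ 0.4822 -0.0129] [0.053 0.108] 5.4 tip [ 0.5175 -0.1522] [0.11  0.117] 5.8 beak ((0.5873129963874817, -0.14737483859062195), 0.028898410499095917) bottle ((0.47269028425216675, 0.09707479178905487), 0.02125898189842701)
 tip in rack [ 0.0215 -0.142 ] beaker in tip [ 0.07   -0.0021]
 bottle in rack [0.0013 0.1104]
  x 0.405..0.418 y mid 0.4327 (0.425 0.441) z 0.059
  x 0.421..0.439 y mid 0.4310 (0.416 0.446) z 0.061
  x 0.440..0.460 y mid 0.4302 (0.415 0.445) z 0.078
  x 0.460..0.479 y mid 0.4280 (0.413 0.443) z 0.063
  x 0.481..0.500 y mid 0.4290 (0.396 0.462) z 0.068
  x 0.500..0.519 y mid 0.4252 (0.411 0.440) z 0.063
  x 0.520..0.539 y mid 0.4240 (0.410 0.438) z 0.064
  x 0.541
[... 500 characters left out ...]
202 -0.1415] beaker in tip [ 0.0707 -0.0021]
 bottle in rack [0.0018 0.1106]
  x 0.404..0.418 y mid 0.4290 (0.421 0.437) z 0.057
  x 0.420..0.440 y mid 0.4296 (0.414 0.445) z 0.074
  x 0.440..0.460 y mid 0.4272 (0.412 0.443) z 0.077
  x 0.460..0.479 y mid 0.4224 (0.409 0.436) z 0.066
  x 0.480..0.500 y mid 0.4257 (0.394 0.457) z 0.064
  x 0.500..0.520 y mid 0.4220 (0.406 0.438) z 0.063
  x 0.520..0.539 y mid 0.4212 (0.407 0.435) z 0.060
  x 0.541..0.559 y mid 0.4172 (0.410 0.424) z 0.057
  x 0.560..0.580 y mid 0.4026 (0.383 0.423) z 0.056
  x 0.581..0.600 y mid 0.4181 (0.387 0.449) z 0.054
  x 0.601..0.619 y mid 0.4120 (0.407 0.417) z 0.053
  x 0.621..0.637 y mid 0.4098 (0.409 0.411) z 0.052
```

View pics/side10.png

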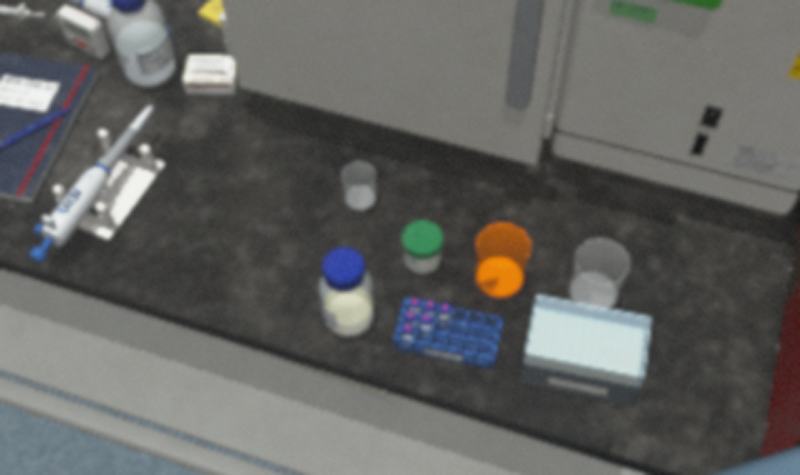

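View pics/top10.png

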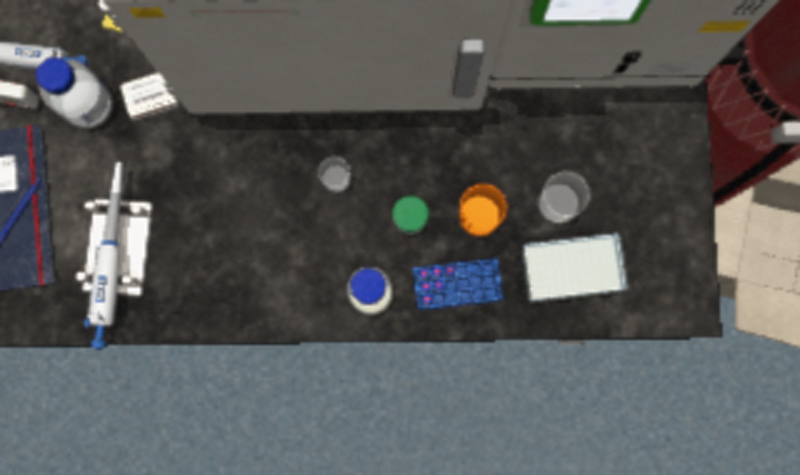

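Run:
```python
from h import *
for n in("top","side"):
  for tag in("0","10"):
    z=np.load(n+tag+".npz");P=cloud(n,z['d']);d=z['d']
    def S(x0,x1,y0,y1,z0,z1): return P[(d>0)&(P[...,0]>x0)&(P[...,0]<x1)&(P[...,1]>y0)&(P[...,1]<y1)&(P[...,2]>z0)&(P[...,2]<z1)]
    h=cv2.cvtColor(z['p'],cv2.COLOR_RGB2HSV);m=((h[...,0]>60)&(h[...,0]<90)&(h[...,1]>90)).astype(np.uint8);m[:165]=0;m[:,:240]=0;m[:,330:]=0
    v,u=np.nonzero(m);print(n,tag,"jar px",len(u),u.mean(),v.mean(),"pt",ray(n,u.mean(),v.mean(),.045).round(4))
    if tag=="10":
        Q=S(.42,.545,-.26,-.08,.055,.085);r=cv2.minAreaRect(Q[:,:2].astype(np.float32));print("tip",r,np.median(Q[:,2]))
        q=S(.36,.68,.36,.48,.02,.1);print("pip x",q[:,0].min(),q[:,0].max())
```

```text
top 0 jar px 172 264.0 184.90116279069767 pt [0.5693 0.0443 0.045 ]
top 10 jar px 172 263.93023255813955 184.84883720930233 pt [0.5695 0.0446 0.045 ]
tip ((0.49686118960380554, -0.15428829193115234), (0.068353071808815, 0.11696793138980865), 5.891634464263916) 0.06985451022478723
pip x 0.4051701375427054 0.6388943402052587
side 0 jar px 196 268.61224489795916 194.89285714285714 pt [0.5666 0.0427 0.045 ]
side 10 jar px 194 268.58247422680415 194.89175257731958 pt [0.5666 0.0428 0.045 ]
tip ((0.4954493045806885, -0.1570684313774109), (0.071080781519413, 0.11605893820524216), 5.331823348999023) 0.07021964136534897
pip x 0.404305086205373 0.6384073650333871
```

All checks are within tolerance and the arm is clear, so I hand in.

```bash
python3 -c "
from plant import arm;print(arm.hand_in())"; python3 st.py
```

```text
the job is handed in; nothing more can be done
None
the job is handed in; nothing more can be done
```

The pipetting station is set up and handed in at about 25 s of the 122 s allowed; the hand-in gives no verdict. I moved the tip box, bottle, large clear beaker and pipette, then backed the arm off clear of everything.

My last measurements, from both cameras:

| Item | Measured | Wanted |
|---|---|---|
| Tip box in the rack's frame | x 0.001, y -0.142 m, parallel within about 0.01 rad, hinge to the back (taken from the turn made, not seen) | 0, -0.142 m |
| Beaker in the tip box's frame | x 0.091, y -0.002 m | 0.0925, 0 m |
| Bottle in the rack's frame | x 0.0015, y 0.1105 m | 0, 0.112 m |
| Pipette on its rest | in both notches, level, within about 2 mm of the middle, about 0.5° off the rest's axis | centred |

The rack and the septa jar did not measurably move.

- **Tip-box reading:** in the final check, my first tip-box mask also took in part of the beaker and gave x of about 0.02 m in the rack's frame. I re-measured with a narrower mask, and those values are in the table.
- **Camera offset:** the two cameras differ by about 3 mm in y throughout, so I compared positions within each view.

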